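# Put away vials, bottle and stir bars in their trays after an assay

## Robot

A 6-joint arm with a two-finger parallel gripper is mounted at the origin on a cart in front of the work surface, level with it; the furniture and walls round the work are solid. World frame = base frame: x ahead of the robot, y to its left, z up, the work surface at z = 0. Lengths are in mm, angles in rad, forces in N, time in s.
With the tool pointing down it reaches from about 325 to 900 mm from the base axis. Payload 3.5 kg.
Tool frame: the origin (TCP) lies at the very end of the fingers, on their centre line; the grasp point (between the pads) lies 19 mm behind it; z points along the fingers, y is the line along which they close (so a half turn about z gives the same grasp; the last joint's range is limited). The gripper opens to 85 mm and grips with 20 to 120 N. Pads are 22 mm wide; open, the fingers measure 114 mm over their backs; the gripper's body (76 mm by 85 mm) begins 54 mm behind the grasp point. The pads swing forward as they close: fully open they stand 13 mm farther back than shut.
Start: joints at [1.184, 0.276, -0.026, 1.268, 0, 1.467], TCP at [175.01, 599.994, 231.313] pointing down, gripper open.
Joint ranges: [-3.12, 3.12], [-0.85, 1.88], [-1.08, 1.24], [-1.95, 2.15], [-1.57, 1.53], [-3.14, 3.14]. Speed limits (rad/s): [2.57, 2.57, 3.14, 3.14, 3.14, 3.14].

## Interface

Orientations are given as a unit quaternion [w, x, y, z].
In Python, from bench import env gives the robot as it stands.
- The arm moves only by the tool send_rows, never from a script. Its argument "plan" is a list of rows, each a list of 5 numbers: the gripper's target within -1 to 1 (shut at 1, half-way at 0, fully open at -1), then the shift along the tool's x, y, z in mm, then the turn about the tool's z in degrees. In form: [[fingers, tx, ty, tz, roll], ...]. A call has 1 to 10 rows; each row is the pose to reach, as a shift and turn from the pose commanded when the call began, along the tool's axes at that moment; what a row does not reach only later rows make up. A row lasts 1/8 s, in which the tool goes at most 62.5 mm and 10.7 degrees, less where a joint would pass 70% of its speed; a pose out of reach is approached as far as the arm can. A call with a gripper value outside its range is refused whole. The fingers move at their own pace and stop on an object; "squeeze" is the grip in N (left out, the last holds). Time passes only in rows, so rows that repeat a pose let the fingers close. It gives the time, the measured TCP pose, the force, the opening and the grip force at its end, in the units of the state.
- env.get_state(): the state, without advancing time (a new reading comes with each control period).
- env.snapshot(name): name is "scene" or "top" or "wrist"; returns (picture, depth): 384x512x3 uint8, red, green, blue; 384x512 float32, mm along the optical axis (not along the pixel's ray), 0 where there is no reading.
- env.camera_info(name): a dict with "fov_y" (degrees; the focal length in pixels is half the picture's height over the tangent of half this angle, whatever the lens; pixels are square), "cx", "cy" (the principal point, pixels), "D" ([k1, k2, p1, p2, k3] as OpenCV has them; the pictures are not rectified), "R" (3x3) and "t" (3): a world point X has camera coordinates R X + t. Camera axes: x right, y down, z forward; pixel columns grow to the right and rows downward; lengths in mm; the calibration is good to about 2 mm. A picture is of the moment at which its call begins: read the wrist's pose just before it. camera_info takes no time and is no camera call; for the wrist camera it gives the pose at the moment of the call.
- env.sign_off(): hands the job in; it is judged then, once.
Trained networks look in the newest picture that a camera, given by its name, has taken for a name from the list of things; names that differ only in an ending like _2 or _b are one class to them, and where a whole thing is asked for, a point or a joint stands for the part that bears it (a point fixed in the world has none). Each returns a list of dicts, best first, with "p" (0 to 1); they miss things now and then, are a little off and sometimes report something else, mostly with a low value. They report only what shows in the picture. A call takes as long as a camera call.
- env.masks_of(label, camera): "mask" (384x512 bool, what is visible of it).
- env.tip_of(label, camera): "at" ([x, y, z] in mm, in the coordinates of the camera as it stood for that picture, good to about 4 mm: a listed point, or the origin of a listed thing).
The state is a dict: "time_s": time; "joints": joint angles; "dq": joint speeds; "joint_torque": joint torques, N m; "position": TCP position; "eef_rot": TCP orientation; "wrist_force": force on the tool from outside, world axes, zero at the start; "moment": the same for the moment, N m; "opening": opening from 0.0 (shut) to 1.0 (fully open); "grasp_force": force on a finger pad.
Only numpy, scipy, OpenCV 4.12 (cv2) and the standard library are available. Lean on these libraries where they do the work, as an engineer would, in place of code of your own. Each camera call takes 0.05 s, during which the arm holds its last target. There are 200 camera calls.

## Task

Clear up after the assay: stand the two amber vials upright in the two-cell vial tray, one in each cell, and stand the taller red dropper bottle upright in the single-cell bottle tray. Lay the two white stir bars flat in the stir-bar tray, each in the bay that matches its length, and leave the empty mixing cup where it is.

Things in the scene. Friction and masses are not known exactly. Their poses are not given: they have to be found in the camera images.
- vial_a_mid (a point): a small amber vial with a wide flat white screw cap, standing upright, 25 mm diameter, 48 mm tall (cap 21 mm diameter, the top 12 mm); the point is its centre, half-way up (24 mm above its foot); z is its upward axis. It has a twin
- vial_b_mid (a point): a small amber vial with a wide flat white screw cap, standing upright, 25 mm diameter, 48 mm tall (cap 21 mm diameter, the top 12 mm); the point is its centre, half-way up (24 mm above its foot); z is its upward axis. It is the twin of the other vial
- bottle_mid (a point): a taller red dropper bottle with a white tapering dropper top, standing upright, 33 mm diameter, 73 mm tall (body to 45 mm, narrower top above); the point is its centre, half-way up (36.5 mm above its foot); z is its upward axis
- long_bar_mid (a point): the long magnetic stir bar: plain white, octagonal, 12 mm across flats and 80 mm long, lying on the worktop on one flat; the point is its centre (6 mm above what it lies on); x runs along the bar
- short_bar_mid (a point): the short magnetic stir bar: plain white, octagonal, 12 mm across flats and 40 mm long, lying on the worktop on one flat; the point is its centre (6 mm above what it lies on); x runs along the bar
- vial_tray: the vial tray: grey, 52 mm (x) by 100 mm (y) by 13 mm high, with two equal square cells side by side along y, each 44 x 44 mm inside, centred at x = 0, y = +24 mm and y = -24 mm; cell floor 3 mm above the origin, walls 10 mm high above that floor and 4 mm thick. Fixed to the worktop. Origin: centre of its underside; z up.
- bottle_tray: the bottle tray: grey, 62 x 62 mm and 13 mm high, with one square cell 54 x 54 mm inside, centred on the origin; cell floor 3 mm above the origin, walls 10 mm high above that floor and 4 mm thick. Fixed to the worktop. Origin: centre of its underside; z up.
- bar_tray: the stir-bar tray: grey, 108 (x) by 116 (y) by 9 mm high, two bays lengthwise along x: the long bay, 100 (x) by 52 mm (y), centred at x = 0, y = +28 mm; the short bay, 59 (x) by 51 mm (y), centred at x = 0, y = -28 mm, its ends filled in to wall height. Bay floors 3 mm above the origin, walls 6 mm high above them, 4 mm thick. Fixed to the worktop. Origin: centre of its underside; z up.
- cup_mid (a point): an empty translucent mixing cup standing on the worktop, 58 mm across the rim, 62 mm tall, light and loose, to be left where it is; the point is its centre, half-way up

How it is judged:
By the outcome, as a careful person would: the job done as asked, in the order asked, and still so for the second after the job is handed in, with the robot touching nothing.
It also fails if it takes over 112 s, if anything falls off the work surface, if the arm or the gripper's body presses on something with over 40 N, if the wrist force passes 120 N, or if a joint passes its speed limit or range.

## Working session

There is one attempt and no reset: what is moved stays moved. The work goes in short steps, Python scripts to look and compute and a tool call to move; the robot and the scene stay as the last step left them, time stands still between calls to the robot, and variables do not carry over. Pictures are saved under pics/ and viewed, at most 14 in all, crops included, and the job is handed in when it is done.

Besides the shell and the picture viewer there is one more tool, called after "Call:" in YAML: its name, and indented under it one key for each argument. send_rows: Moves the arm, as the interface text tells. Its arguments: {"type":"object","properties":{"plan":{"type":"array","items":{"type":"array","items":{"type":"number"}}},"squeeze":{"type":"number"}},"required":["plan"]}

```bash
mkdir -p pics
cat > h.py <<'E'
import numpy as np, cv2
from bench import env
def K(i):
    f=192/np.tan(np.radians(i['fov_y'])/2); return np.array([[f,0,i['cx']],[0,f,i['cy']],[0,0,1.]])
def cloud(d,i):
    v,u=np.mgrid[0:384,0:512]; n=cv2.undistortPoints(np.stack([u,v],-1).reshape(-1,1,2).astype(float),K(i),np.array(i['D'])).reshape(384,512,2)
    P=np.dstack([n*d[...,None],d]); return (P-np.array(i['t']))@np.array(i['R'])
def w(at,i): return (np.array(at)-np.array(i['t']))@np.array(i['R'])
E
python3 - <<'E'
from h import *
s=env.get_state();print(s)
ims=[]
for c in ['top','scene']:
    p,d=env.snapshot(c);i=env.camera_info(c);print(c,i['fov_y'],i['R'],i['t']);ims.append(p)
    np.savez(f'{c}.npz',p=p,d=d)
    cv2.imwrite(f'pics/{c}0.png',p[...,::-1])
    for l in ['vial_a_mid','bottle_mid','long_bar_mid','short_bar_mid','vial_tray','bottle_tray','bar_tray','cup_mid']:
        print(l,[(round(r['p'],2),w(r['at'],i).round(0).tolist()) for r in env.tip_of(l,c)][:4])
E
```

```text
{'time_s': 0.0, 'joints': array([ 1.18361514e+00,  2.77143684e-01, -2.79124596e-02,  1.26802118e+00,
       -2.56807346e-05,  1.46740580e+00]), 'dq': array([ 0.00055817,  0.00126437, -0.00065948, -0.00049396, -0.00042332,
        0.00145108]), 'joint_torque': array([-1.67500384e-03, -4.45510626e+01,  2.95200580e+01,  1.64327107e-02,
       -1.38390569e-04, -6.29488824e-06]), 'position': array([174.70450447, 599.25056416, 230.13821473]), 'eef_rot': array([-2.64495064e-04,  1.41419545e-01,  9.89949095e-01, -1.10947787e-03]), 'wrist_force': array([ 0.27256437, -0.73345655,  0.25112754]), 'moment': array([-0.03744525, -0.00335486,  0.00281553]), 'grasp_force': 0.0, 'opening': 1.000800449296658}
top 45.0447381678715 [[ 0.01756921 -0.99982723  0.00606865]
 [-0.99672588 -0.01799317 -0.07882739]
 [ 0.07892296 -0.00466384 -0.99686981]] [  42.19115703  511.86726315 1099.38939843]
vial_a_mid [(0.47, [457.0, -131.0, 25.0])]
bottle_mid [(0.59, [431.0, -253.0, 37.0])]
long_bar_mid [(0.69, [447.0, 337.0, 7.0])]
short_bar_mid [(0.48, [451.0, -21.0, 3.0])]
vial_tray [(0.69, [585.0, 271.0, 2.0]), (0.27, [445.0, 337.0, 4.0])]
bottle_tray [(0.63, [592.0, -128.0, -1.0])]
bar_tray [(0.64, [583.0, 72.0, 2.0])]
cup_mid [(0.82, [460.0, 217.0, 30.0])]
scene 53.31926267833336 [[-0.57309602 -0.81947972 -0.00373432]
 [-0.61029606  0.4298375  -0.66541599]
 [ 0.54690006 -0.37906822 -0.7464634 ]] [330.69501103 336.82638164 643.44972459]
vial_a_mid [(0.69, [457.0, -129.0, 26.0])]
bottle_mid [(0.85, [428.0, -256.0, 36.0]), (0.68, [595.0, -131.0, -2.0])]
long_bar_mid [(0.77, [440.0, 338.0, 9.0])]
short_bar_mid [(0.49, [456.0, -24.0, 6.0])]
vial_tray [(0.8, [583.0, 275.0, 6.0])]
bottle_tray [(0.81, [597.0, -131.0, -2.0])]
bar_tray [(0.81, [587.0, 75.0, 2.0])]
cup_mid [(0.56, [455.0, 212.0, 30.0])]
```

View pics/top0.png

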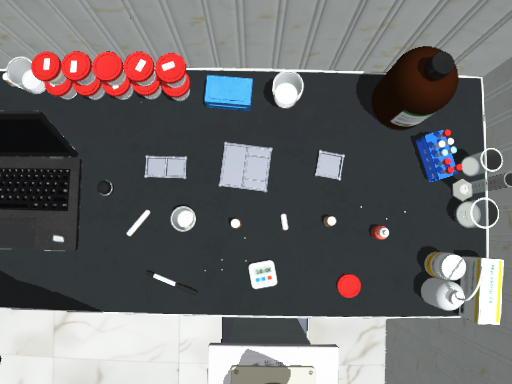

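View pics/scene0.png

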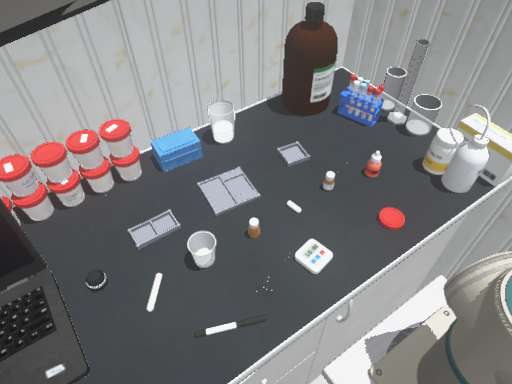

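The top picture shows the vials at (236,223) and (330,221), the bottle at (380,232) and the cup at (183,218). The long bar is at (138,223) and the short bar at (284,222). The vial tray is at (166,167), the bar tray at (245,167) and the bottle tray at (330,165). The scene view agrees.

Run:
```python
from h import *
from scipy import ndimage as nd
for c in ['top','scene']:
    z=np.load(c+'.npz');p=z['p'].astype(int);i=env.camera_info(c);X=cloud(z['d'],i)
    for name,(x,y),r,kind in [('vialA',(457,-131),30,'o'),('vialB',(457,100),40,'o'),('bottle',(430,-254),35,'o'),('cup',(458,215),50,'o'),('long',(443,337),60,'w'),('short',(453,-22),40,'w'),('vtray',(585,273),75,'t'),('btray',(594,-130),55,'t'),('bartray',(585,73),95,'t')]:
        near=np.hypot(X[...,0]-x,X[...,1]-y)<r
        m=near&(p.sum(2)>200)&(X[...,2]>-4) if kind!='o' else near&(X[...,2]>8)
        m&=(X[...,2]<90)
        P=X[m]
        if len(P)<5: print(c,name,len(P));continue
        (cx,cy),(a,b),th=cv2.minAreaRect(P[:,:2].astype(np.float32))
        print(c,name,len(P),'zmax %.0f zmed %.0f'%(P[:,2].max(),np.median(P[:,2])),'rect %.0f %.0f  %.0fx%.0f ang %.1f'%(cx,cy,a,b,th),'top',P[P[:,2]>P[:,2].max()-6].mean(0).round(0))
```

```text
top vialA 101 zmax 51 zmed 45 rect 457 -127  25x22 ang 32.3 top [ 458. -129.   48.]
top vialB 90 zmax 54 zmed 46 rect 448 98  22x24 ang 1.3 top [448.  99.  49.]
top bottle 190 zmax 76 zmed 43 rect 430 -249  33x28 ang 6.7 top [ 431. -252.   71.]
top cup 468 zmax 69 zmed 18 rect 456 218  56x56 ang 46.7 top [459. 222.  64.]
top long 226 zmax 17 zmed 9 rect 444 338  17x83 ang 49.9 top [445. 336.  13.]
top short 109 zmax 16 zmed 9 rect 454 -21  42x16 ang 9.6 top [456. -18.  13.]
top vtray 932 zmax 18 zmed 4 rect 584 274  108x57 ang 89.1 top [582. 273.  14.]
top btray 687 zmax 21 zmed 4 rect 595 -133  68x71 ang 80.4 top [ 594. -133.   16.]
top bartray 2161 zmax 17 zmed 4 rect 588 77  123x115 ang 83.9 top [583.  62.  12.]
scene vialA 165 zmax 52 zmed 33 rect 455 -127  21x22 ang 87.3 top [ 456. -129.   49.]
scene vialB 191 zmax 51 zmed 34 rect 445 98  23x23 ang 21.9 top [446.  98.  48.]
scene bottle 279 zmax 77 zmed 40 rect 426 -249  33x24 ang 30.5 top [ 430. -254.   75.]
scene cup 793 zmax 66 zmed 40 rect 454 218  56x56 ang 13.4 top [454. 219.  63.]
scene long 2740 zmax 16 zmed 2 rect 443 337  119x118 ang 56.9 top [443. 335.  13.]
scene short 719 zmax 16 zmed 2 rect 454 -22  78x79 ang 49.7 top [453. -20.  12.]
scene vtray 2910 zmax 17 zmed 2 rect 585 273  149x148 ang 71.3 top [581. 273.  14.]
scene btray 925 zmax 17 zmed 4 rect 593 -128  107x106 ang 52.3 top [ 594. -131.   14.]
scene bartray 3596 zmax 14 zmed 3 rect 585 73  189x188 ang 31.9 top [582.  65.  10.]
```

Run:
```python
from h import *
z=np.load('top.npz')['p'];s=np.load('scene.npz')['p']
a=cv2.resize(z[135:200,205:285],(400,325),interpolation=2);b=cv2.resize(s[155:225,185:270],(395,325),interpolation=2)
a=cv2.convertScaleAbs(a,alpha=2.2,beta=-250);b=cv2.convertScaleAbs(b,alpha=2.2,beta=-200)
cv2.imwrite('pics/bt.png',np.hstack([a,b])[...,::-1])
```

```text
(no output)
```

View pics/bt.png

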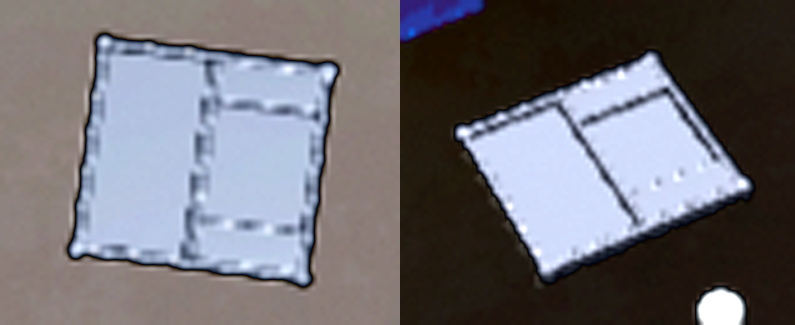

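Call:
send_rows:
  plan:
    - [-1, -401.7, -405.8, 0, 73.7]
    - [-1, -401.7, -405.8, 0, 73.7]
    - [-1, -401.7, -405.8, 0, 73.7]
    - [-1, -401.7, -405.8, 0, 73.7]
    - [-1, -401.7, -405.8, 0, 73.7]
    - [-1, -401.7, -405.8, 0, 73.7]
    - [-1, -401.7, -405.8, 0, 73.7]
    - [-1, -401.7, -405.8, 0, 73.7]
    - [-1, -401.7, -405.8, 0, 73.7]
    - [-1, -401.7, -405.8, 0, 73.7]
  squeeze: 35

```text
time_s: 2.15
position: [448.8, 94.8, 231.7]
eef_rot: [0.001, 0.709, 0.705, 0.0]
wrist_force: [-0.0, 1.2, 0.3]
opening: 0.999
grasp_force: 0.0
```

The crop shows the long bay on the left (+y) and the short bay with filled ends on the right (-y), so the tray's yaw is about -6.5°. I'll descend on vial B now.

Call:
send_rows:
  plan:
    - [-1, 0, 0, 100, 0]
    - [-1, 0, 0, 180, 0]
    - [-1, 0, 0, 219, 0]
    - [-1, 0, 0, 219, 0]
    - [-1, 0, 0, 219, 0]
    - [1, 0, 0, 219, 0]
    - [1, 0, 0, 219, 0]
    - [1, 0, 0, 219, 0]
    - [1, 0, 0, 219, 0]
    - [1, 0, 0, 219, 0]
  squeeze: 35

```text
time_s: 3.4
position: [448.2, 98.1, 13.7]
eef_rot: [0.001, 0.707, 0.707, 0.001]
wrist_force: [-2.3, 0.6, 6.7]
opening: 0.271
grasp_force: 34.2
```

Call:
send_rows:
  plan:
    - [1, 0, 0, -60, 0]
    - [1, 50, 30, -110, 0]
    - [1, 100, 68, -110, 0]
    - [1, 150, 103, -110, 0]
    - [1, 199, 137, -110, 0]
    - [1, 199, 137, -110, 0]
    - [1, 199, 137, -110, 0]
    - [1, 199, 137, -60, 0]
    - [1, 199, 137, -25, 0]
    - [1, 199, 137, -25, 0]

```text
time_s: 4.65
position: [579.3, 294.0, 34.1]
eef_rot: [-0.002, 0.707, 0.707, -0.004]
wrist_force: [0.1, -1.0, 0.3]
opening: 0.271
grasp_force: 34.8
```

Run:
```python
from h import *
s=env.get_state();i=env.camera_info('wrist')
p,d=env.snapshot('wrist');p2,d2=env.snapshot('top')
print(s['position'],s['opening'],s['grasp_force'])
cv2.imwrite('pics/w1.png',np.hstack([cv2.resize(p,(400,300)),cv2.resize(p2[100:250,100:300],(400,300))])[...,::-1])
```

```text
[579.34590802 294.03716888  34.09606836] 0.2714443018297302 34.8116865218617
```

View pics/w1.png

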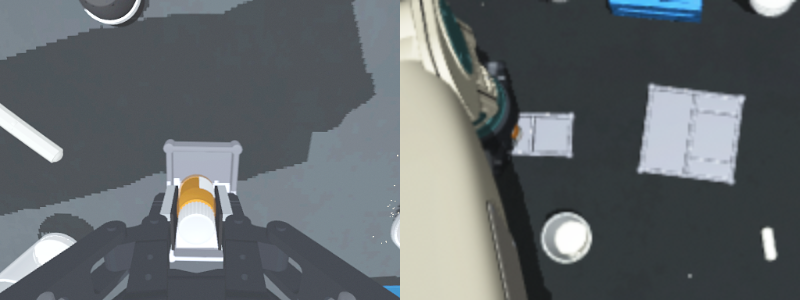

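The vial is held upright over the +y cell, with the other cell empty at (203,165) in the wrist view. I'll lower it and release.

Call:
send_rows:
  plan:
    - [1, 2, 3, 8, 0]
    - [1, 2, 3, 16, 0]
    - [1, 2, 3, 16, 0]
    - [1, 2, 3, 16, 0]
    - [-1, 2, 3, 16, 0]
    - [-1, 2, 3, 16, 0]
    - [-1, 2, 3, 16, 0]
    - [-1, 2, 3, 16, 0]
    - [-1, 2, 3, -50, 0]
    - [-1, 2, 3, -113, 0]

```text
time_s: 6.0
position: [585.9, 298.7, 146.5]
eef_rot: [-0.001, 0.707, 0.707, -0.001]
wrist_force: [0.9, 0.0, 0.2]
opening: 0.999
grasp_force: 0.0
```

Call:
send_rows:
  plan:
    - [-1, -428, -131, 0, 0]
    - [-1, -428, -131, 0, 0]
    - [-1, -428, -131, 0, 0]
    - [-1, -428, -131, 0, 0]
    - [-1, -428, -131, 0, 0]
    - [-1, -428, -131, 0, 0]
    - [-1, -428, -131, 0, 0]
    - [-1, -428, -131, 0, 0]
    - [-1, -428, -131, 0, 0]
    - [-1, -428, -131, 40, 0]

```text
time_s: 7.25
position: [460.2, -129.3, 108.9]
eef_rot: [0.004, 0.706, 0.708, 0.002]
wrist_force: [0.3, -0.4, -0.7]
opening: 0.999
grasp_force: 0.0
```

Run:
```python
from h import *
i=env.camera_info('wrist');s=env.get_state();p,d=env.snapshot('wrist');X=cloud(d,i);m=(np.hypot(X[...,0]-456,X[...,1]+129)<35)&(X[...,2]>38)&(X[...,2]<58);print(s['position'],m.sum(),(X[m].min(0)+X[m].max(0))/2,np.ptp(X[m],0))
p2,d2=env.snapshot('top');i=env.camera_info('top');X=cloud(d2,i);m=(np.hypot(X[...,0]-584,X[...,1]-297)<25)&(X[...,2]>25)
print(m.sum(),X[m].mean(0),X[m].max(0),X[m].min(0))
cv2.imwrite('pics/w2.png',np.hstack([cv2.resize(p,(400,300)),cv2.resize(p2[130:230,130:263],(400,300))])[...,::-1])
```

```text
[ 460.21219834 -129.33921993  108.92222659] 690 [ 455.76347641 -129.41180296   43.691472  ] [20.02005565 20.01958354 11.33639362]
98 [584.95540646 296.00727805  43.30415442] [597.80961727 309.21618251  55.97523437] [574.04170333 285.90943711  25.07768499]
```

View pics/w2.png

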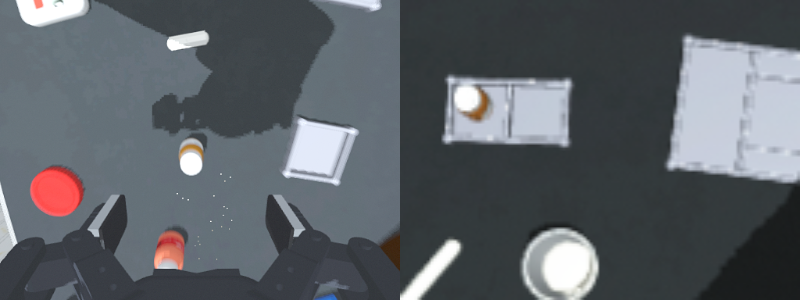

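Vial B stands upright in its cell, with the cap at (470,98) in the right half of the picture. Vial A is at (190,155) in the wrist view, measured at (456,-129).

Call:
send_rows:
  plan:
    - [-1, 0, 0, 50, 0]
    - [-1, 0, 0, 97, 0]
    - [-1, 0, 0, 97, 0]
    - [-1, 0, 0, 97, 0]
    - [1, 0, 0, 97, 0]
    - [1, 0, 0, 97, 0]
    - [1, 0, 0, 97, 0]
    - [1, 0, 0, 97, 0]
    - [1, 0, 0, 97, 0]
    - [1, 0, 0, 30, 0]

```text
time_s: 8.6
position: [451.5, -127.2, 68.3]
eef_rot: [-0.005, 0.707, 0.707, -0.002]
wrist_force: [0.9, -0.3, 0.1]
opening: 0.277
grasp_force: 34.8
```

Call:
send_rows:
  plan:
    - [1, 0, 0, -40, 0]
    - [1, 378, 129, -40, 0]
    - [1, 378, 129, -40, 0]
    - [1, 378, 129, -40, 0]
    - [1, 378, 129, -40, 0]
    - [1, 378, 129, -40, 0]
    - [1, 378, 129, -40, 0]
    - [1, 378, 129, -40, 0]
    - [1, 378, 129, -40, 0]
    - [1, 378, 129, 20, 0]

```text
time_s: 9.85
position: [590.4, 250.2, 56.6]
eef_rot: [0.003, 0.707, 0.707, 0.005]
wrist_force: [0.9, 0.1, -0.9]
opening: 0.271
grasp_force: 34.8
```

Call:
send_rows:
  plan:
    - [1, 0, 0, 15, 0]
    - [1, 0, 0, 25, 0]
    - [1, 0, 0, 25, 0]
    - [1, 0, 0, 25, 0]

```text
time_s: 10.35
position: [586.4, 249.2, 28.6]
eef_rot: [0.001, 0.707, 0.707, 0.001]
wrist_force: [-0.0, -0.9, 0.5]
opening: 0.274
grasp_force: 34.8
```

Call:
send_rows:
  plan:
    - [1, 0, 0, 6, 0]
    - [1, 0, 0, 11, 0]
    - [1, 0, 0, 11, 0]
    - [1, 0, 0, 11, 0]

```text
time_s: 10.85
position: [584.8, 249.1, 15.7]
eef_rot: [-0.0, 0.707, 0.707, -0.0]
wrist_force: [0.1, -0.3, -0.3]
opening: 0.273
grasp_force: 34.8
```

Call:
send_rows:
  plan:
    - [1, 0, 0, 1, 0]
    - [-1, 0, 0, 1, 0]
    - [-1, 0, 0, 1, 0]
    - [-1, 0, 0, 1, 0]
    - [-1, 0, 0, 1, 0]
    - [-1, 0, 0, -60, 0]
    - [-1, 0, 0, -120, 0]
    - [-1, 0, 0, -135, 0]

```text
time_s: 11.85
position: [588.3, 250.2, 156.5]
eef_rot: [0.002, 0.707, 0.707, 0.004]
wrist_force: [0.7, -0.3, -0.5]
opening: 1.002
grasp_force: 0.0
```

Call:
send_rows:
  plan:
    - [-1, -502, -156, 0, 0]
    - [-1, -502, -156, 0, 0]
    - [-1, -502, -156, 0, 0]
    - [-1, -502, -156, 0, 0]
    - [-1, -502, -156, 0, 0]
    - [-1, -502, -156, 0, 0]
    - [-1, -502, -156, 0, 0]
    - [-1, -502, -156, 0, 0]
    - [-1, -502, -156, 0, 0]
    - [-1, -502, -156, 0, 0]

```text
time_s: 13.1
position: [428.4, -254.4, 150.2]
eef_rot: [-0.0, 0.708, 0.706, 0.0]
wrist_force: [0.5, 0.4, -0.6]
opening: 0.999
grasp_force: 0.0
```

Run:
```python
from h import *
i=env.camera_info('wrist');s=env.get_state();p,d=env.snapshot('wrist');X=cloud(d,i);m=(np.hypot(X[...,0]-429,X[...,1]+253)<40)&(X[...,2]>15)&(X[...,2]<48);print(s['position'],m.sum(),(X[m].min(0)+X[m].max(0))/2,np.ptp(X[m],0))
p2,d2=env.snapshot('top');i=env.camera_info('top');X=cloud(d2,i)
for y in (249,297):
    m=(np.hypot(X[...,0]-584,X[...,1]-y)<24)&(X[...,2]>25);print(m.sum(),X[m].mean(0),X[m].max(0),X[m].min(0))
cv2.imwrite('pics/w3.png',np.hstack([cv2.resize(p,(400,300)),cv2.resize(p2[130:230,130:263],(400,300))])[...,::-1])
```

```text
[ 428.38957603 -254.37826326  150.22318166] 639 [ 429.32288453 -250.03870309   31.46546324] [32.4912735  27.79971212 32.83406121]
96 [582.64679246 246.06814924  43.74953753] [595.8263276  260.44042084  55.22793578] [571.51358673 235.94532871  25.83860956]
94 [585.06519418 296.19680924  43.86608082] [598.00353858 308.13826049  54.89759263] [574.22120362 285.73968728  25.5618658 ]
```

View pics/w3.png

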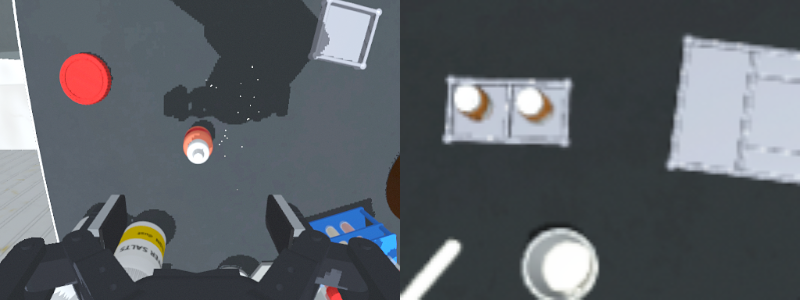

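Both vials stand in their cells, at (470,98) and (532,100) in the right half. The bottle is at (198,145) in the wrist view, directly below the gripper.

Call:
send_rows:
  plan:
    - [-1, 1, 0, 60, 0]
    - [-1, 1, 0, 110, 0]
    - [-1, 1, 0, 134, 0]
    - [-1, 1, 0, 134, 0]
    - [-1, 1, 0, 134, 0]
    - [1, 1, 0, 134, 0]
    - [1, 1, 0, 134, 0]
    - [1, 1, 0, 134, 0]
    - [1, 1, 0, 134, 0]
    - [1, 1, 0, 134, 0]

```text
time_s: 14.45
position: [429.7, -252.5, 17.7]
eef_rot: [0.001, 0.707, 0.707, 0.0]
wrist_force: [-1.2, 0.9, 5.3]
opening: 0.367
grasp_force: 34.6
```

Call:
send_rows:
  plan:
    - [1, 0, 0, -55, 0]
    - [1, 0, 0, -100, 0]
    - [1, 121, 165, -100, 0]
    - [1, 121, 165, -100, 0]
    - [1, 121, 165, -100, 0]
    - [1, 121, 165, -100, 0]
    - [1, 121, 165, -100, 0]
    - [1, 121, 165, -60, 0]
    - [1, 121, 165, -15, 0]
    - [1, 121, 165, -15, 0]

```text
time_s: 15.7
position: [588.1, -130.7, 27.9]
eef_rot: [-0.005, 0.708, 0.707, -0.003]
wrist_force: [0.1, 1.1, -0.4]
opening: 0.37
grasp_force: 35.2
```

Call:
send_rows:
  plan:
    - [1, 0, 0, 0, 0]
    - [1, 0, 0, 5, 0]
    - [1, 0, 0, 5, 0]

```text
time_s: 16.08
position: [594.9, -131.4, 28.0]
eef_rot: [0.001, 0.707, 0.707, 0.0]
wrist_force: [-0.6, 0.3, -0.4]
opening: 0.371
grasp_force: 35.2
```

Call:
send_rows:
  plan:
    - [1, 0, 0, 4, 0]
    - [1, 0, 0, 7, 0]
    - [1, 0, 0, 7, 0]
    - [-1, 0, 0, 7, 0]
    - [-1, 0, 0, 7, 0]
    - [-1, 0, 0, 7, 0]
    - [-1, 0, 0, 7, 0]
    - [-1, 0, 0, -50, 0]
    - [-1, 0, 0, -110, 0]
    - [-1, 0, 0, -160, 0]

```text
time_s: 17.32
position: [594.6, -131.1, 189.2]
eef_rot: [0.001, 0.707, 0.707, 0.0]
wrist_force: [0.4, -0.8, -0.8]
opening: 1.001
grasp_force: 0.0
```

Call:
send_rows:
  plan:
    - [-1, 40, -50, 0, -20]
    - [-1, 110, -141, 39, -100]
    - [-1, 110, -141, 39, -100]
    - [-1, 110, -141, 39, -100]
    - [-1, 110, -141, 39, -100]
    - [-1, 110, -141, 39, -100]
    - [-1, 110, -141, 39, -100]
    - [-1, 110, -141, 39, -100]
    - [-1, 110, -141, 39, -100]
    - [-1, 110, -141, 39, -100]

```text
time_s: 18.58
position: [453.0, -21.0, 147.8]
eef_rot: [0.0, -0.089, 0.996, -0.0]
wrist_force: [0.1, 1.2, 0.4]
opening: 0.999
grasp_force: 0.0
```

Call:
send_rows:
  plan:
    - [-1, 0, 0, 0, 0]
    - [-1, 0, 0, 0, 0]

```text
time_s: 18.82
position: [453.1, -21.1, 147.8]
eef_rot: [0.0, -0.087, 0.996, -0.0]
wrist_force: [-0.2, -1.2, 0.2]
opening: 1.002
grasp_force: 0.0
```

```bash
cat >> h.py <<'E'
def yaw():
    from scipy.spatial.transform import Rotation as Q
    q=env.get_state()['eef_rot'];R=Q.from_quat([q[1],q[2],q[3],q[0]]).as_matrix();return np.degrees(np.arctan2(R[1,1],R[0,1])),R
def bar(X,p,x,y,r):
    m=(np.hypot(X[...,0]-x,X[...,1]-y)<r)&(p.min(2)>150)&(X[...,2]>-5)&(X[...,2]<20)
    n,l,st,_=cv2.connectedComponentsWithStats(m.astype(np.uint8));m=l==1+np.argmax(st[1:,4])
    t=m&(X[...,2]>6);P=X[t];rc=cv2.minAreaRect(P[:,:2].astype(np.float32));c,s,a=rc
    if s[0]<s[1]:a+=90
    return np.round(c,1),np.round(s,1),round(a,1),P[:,2].max(),t.sum()
E
python3 - <<'E'
from h import *
i=env.camera_info('wrist');s=env.get_state();print(s['position'],yaw()[0]);p,d=env.snapshot('wrist');X=cloud(d,i)
print(bar(X,p,454,-21,45))
p2,d2=env.snapshot('top');X=cloud(d2,env.camera_info('top'));m=(np.hypot(X[...,0]-594,X[...,1]+131)<30)&(X[...,2]>20);print(m.sum(),X[m].mean(0),X[m].max(0),X[m].min(0))
cv2.imwrite('pics/w4.png',np.hstack([cv2.resize(p,(400,300)),cv2.resize(p2[100:250,230:430],(400,300))])[...,::-1])
E
```

```text
[453.06066458 -21.06127034 147.82454502] 99.9892548791313
(array([452.2, -21.2]), array([39.4, 11.5]), 9.8, np.float64(13.993400713718747), np.int64(506))
172 [ 590.85358956 -127.47652275   50.60297872] [ 609.35030016 -113.866644     78.30405001] [ 577.35689795 -146.8982515    20.50604071]
```

View pics/w4.png

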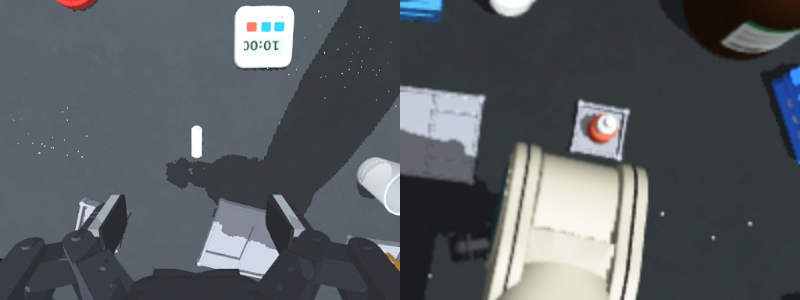

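The bottle stands upright in its tray at (603,127), right half. The short bar is at (196,141) in the wrist view, aligned with the gripper.

Call:
send_rows:
  plan:
    - [-1, 0, 0, 60, 0]
    - [-1, 0, 0, 110, 0]
    - [-1, 0, 0, 135, 0]
    - [-1, 0, 0, 143, 0]
    - [-1, 0, 0, 143, 0]
    - [0.5, 0, 0, 143, 0]
    - [0.5, 0, 0, 143, 0]
    - [0.5, 0, 0, 143, 0]
    - [0.5, 0, 0, 143, 0]

```text
time_s: 20.05
position: [453.3, -21.1, 5.2]
eef_rot: [0.0, -0.088, 0.996, -0.0]
wrist_force: [0.1, -0.2, -0.3]
opening: 0.251
grasp_force: 0.0
```

Call:
send_rows:
  plan:
    - [0.5, 0, 0, 2, 0]
    - [1, 0, 0, 2, 0]
    - [1, 0, 0, 2, 0]
    - [1, 0, 0, 2, 0]
    - [1, 0, 0, 2, 0]
    - [1, 0, 0, -50, 0]
    - [1, 0, 0, -60, 0]

```text
time_s: 20.92
position: [455.8, -21.5, 67.6]
eef_rot: [0.003, -0.088, 0.996, -0.001]
wrist_force: [0.1, -0.7, 0.2]
opening: 0.124
grasp_force: 34.9
```

Call:
send_rows:
  plan:
    - [1, 0, 0, -50, 0]
    - [1, -138.5, 42.6, -90, 16.5]
    - [1, -138.5, 42.6, -90, 16.5]
    - [1, -138.5, 42.6, -90, 16.5]
    - [1, -138.5, 42.6, -90, 16.5]
    - [1, -138.5, 42.6, -90, 16.5]
    - [1, -138.5, 42.6, -90, 16.5]

```text
time_s: 21.8
position: [580.2, 44.6, 153.8]
eef_rot: [-0.001, 0.057, 0.998, -0.0]
wrist_force: [0.5, -0.3, 0.1]
opening: 0.123
grasp_force: 34.9
```

Run:
```python
from h import *
i=env.camera_info('wrist');s=env.get_state();print(s['position'],yaw()[0]);p,d=env.snapshot('wrist');X=cloud(d,i);np.savez('wt.npz',p=p,X=X)
m=(np.hypot(X[...,0]-585,X[...,1]-73)<95)&(p.min(2)>90)&(X[...,2]<20)&(X[...,2]>0)
P=X[m];print(m.sum(),cv2.minAreaRect(P[:,:2].astype(np.float32)))
cv2.imwrite('pics/w5.png',p[...,::-1])
```

```text
[580.18375853  44.55199354 153.83319044] 83.49701145683166
14717 ((580.6732177734375, 58.56595993041992), (158.200439453125, 184.50103759765625), 82.49392700195312)
```

View pics/w5.png

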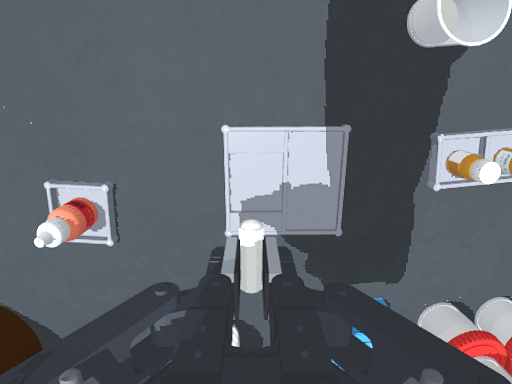

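The tray's corners are at (226,128), (346,128), (228,234) and (341,233), square to the gripper. The short bay is on the left, and the bar is held lengthwise.

Run:
```python
from h import *
X=np.load('wt.npz')['X']
C=[]
for u,v in [(226,129),(346,129),(229,233),(340,232),(257,210),(256,153)]:
    P=X[v-2:v+3,u-2:u+3].reshape(-1,3);C.append(P[np.argsort(P[:,2])[12:]].mean(0));print(u,v,C[-1].round(1))
C=np.array(C);print(C[:4].mean(0),'xdir',np.degrees(np.arctan2(*(C[2]-C[0]+C[3]-C[1])[[1,0]])),np.linalg.norm((C[2]-C[0])[:2]),np.linalg.norm((C[1]-C[0])[:2]))
```

```text
226 129 [528.6  26.9  10. ]
346 129 [540.7 136.7  10. ]
229 233 [631.8  16.    9.9]
340 232 [643.8 128.    9.8]
257 210 [612.3  47.    6.9]
256 153 [553.3  52.    8.6]
[586.22492371  76.90290918   9.91234602] xdir -5.416404011120953 103.71915887565207 110.53839819810672
```

Call:
send_rows:
  plan:
    - [1, -1, 4, 40, -0.7]
    - [1, -1, 4, 90, -0.7]
    - [1, -1, 4, 125, -0.7]
    - [1, -1, 4, 135, -0.7]
    - [1, -1, 4, 135, -0.7]
    - [1, -1, 4, 135, -0.7]

```text
time_s: 22.6
position: [585.2, 48.7, 21.7]
eef_rot: [0.002, 0.05, 0.999, 0.0]
wrist_force: [0.5, 0.0, -0.4]
opening: 0.126
grasp_force: 34.9
```

Call:
send_rows:
  plan:
    - [1, 1, 0, 8, 0]
    - [1, 1, 0, 14, 0]
    - [1, 1, 0, 14, 0]
    - [1, 1, 0, 14, 0]

```text
time_s: 23.1
position: [582.5, 49.0, 5.7]
eef_rot: [-0.0, 0.05, 0.999, -0.0]
wrist_force: [0.5, 0.4, 0.5]
opening: 0.127
grasp_force: 35.0
```

Call:
send_rows:
  plan:
    - [0.58, 0, 0, 0, 0]
    - [0.58, 0, 0, 0, 0]
    - [0.58, 0, 0, 0, 0]
    - [0.58, 0, 0, -20, 0]
    - [0.58, 0, 0, -60, 0]
    - [-1, 0, 0, -120, 0]
    - [-1, 0, 0, -150, 0]

```text
time_s: 23.98
position: [584.4, 49.0, 159.5]
eef_rot: [0.003, 0.05, 0.999, 0.0]
wrist_force: [0.9, 0.8, 0.1]
opening: 0.63
grasp_force: 0.0
```

Call:
send_rows:
  plan:
    - [-1, 168, 272, 0, 34.7]
    - [-1, 168, 272, 0, 34.7]
    - [-1, 168, 272, 0, 34.7]
    - [-1, 168, 272, 0, 34.7]
    - [-1, 168, 272, 0, 34.7]
    - [-1, 168, 272, 0, 34.7]
    - [-1, 168, 272, 0, 34.7]
    - [-1, 168, 272, 0, 34.7]
    - [-1, 168, 272, 0, 34.7]

```text
time_s: 25.1
position: [443.4, 335.2, 155.8]
eef_rot: [0.0, 0.347, 0.938, -0.0]
wrist_force: [0.8, -0.4, -0.5]
opening: 0.999
grasp_force: 0.0
```

Run:
```python
from h import *
i=env.camera_info('wrist');s=env.get_state();print(s['position'],yaw());p,d=env.snapshot('wrist');X=cloud(d,i)
print(bar(X,p,443,337,55))
p2,d2=env.snapshot('top');X=cloud(d2,env.camera_info('top'));print(bar(X,p2+0,582,49,26))
cv2.imwrite('pics/w6.png',np.hstack([cv2.resize(p,(400,300)),cv2.resize(p2[130:205,195:295],(400,300))])[...,::-1])
```

```text
[443.4407207  335.22158025 155.75686114] (np.float64(49.41102911091239), array([[-7.59396583e-01,  6.50628027e-01, -1.41850743e-05],
       [ 6.50627994e-01,  7.59396537e-01, -3.36884424e-04],
       [-2.08414352e-04, -2.65058087e-04, -9.99999943e-01]]))
(array([443. , 336.6]), array([11.9, 77.7]), 140.8, np.float64(14.299714445408144), np.int64(953))
(array([582.8,  47.2]), array([47.3, 36.1]), 7.1, np.float64(18.107099957555956), np.int64(94))
```

View pics/w6.png

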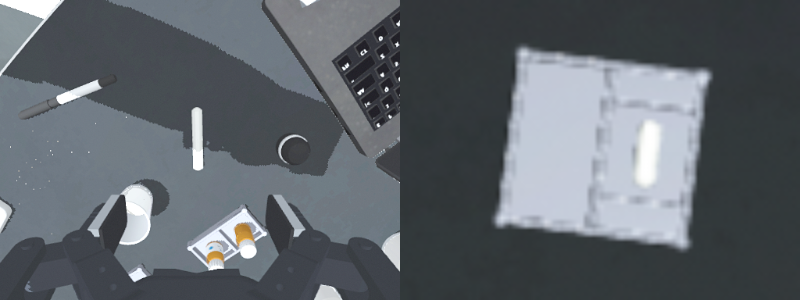

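The short bar lies in the short bay at (648,152), right half. The long bar is at (198,138) in the wrist view, below the gripper.

Call:
send_rows:
  plan:
    - [-1, 0, 0, 60, -1.4]
    - [-1, 0, 0, 110, -1.4]
    - [-1, 0, 0, 142, -1.4]
    - [-1, 0, 0, 150, -1.4]
    - [-1, 0, 0, 150, -1.4]
    - [0.5, 0, 0, 150, -1.4]
    - [0.5, 0, 0, 150, -1.4]
    - [0.5, 0, 0, 150, -1.4]
    - [0.5, 0, 0, 150, -1.4]

```text
time_s: 26.32
position: [442.8, 336.7, 6.3]
eef_rot: [0.0, 0.334, 0.942, 0.0]
wrist_force: [0.4, -0.8, -0.0]
opening: 0.249
grasp_force: 0.0
```

Call:
send_rows:
  plan:
    - [0.5, 0, 0, 2.5, 0]
    - [1, 0, 0, 2.5, 0]
    - [1, 0, 0, 2.5, 0]
    - [1, 0, 0, 2.5, 0]
    - [1, 0, 0, 2.5, 0]
    - [1, 0, 0, -50, 0]
    - [1, 0, 0, -110, 0]
    - [1, 0, 0, -130, 0]
    - [1, 0, 0, -130, 0]

```text
time_s: 27.45
position: [444.3, 337.5, 138.1]
eef_rot: [0.002, 0.334, 0.942, 0.002]
wrist_force: [-0.4, 0.2, -0.4]
opening: 0.123
grasp_force: 35.1
```

Call:
send_rows:
  plan:
    - [1, -259, -88.5, 0, -33.2]
    - [1, -259, -88.5, 0, -33.2]
    - [1, -259, -88.5, 0, -33.2]
    - [1, -259, -88.5, 0, -33.2]
    - [1, -259, -88.5, 0, -33.2]
    - [1, -259, -88.5, 0, -33.2]
    - [1, -259, -88.5, 50, -33.2]
    - [1, -259, -88.5, 100, -33.2]
    - [1, -259, -88.5, 112, -33.2]
    - [1, -259, -88.5, 112, -33.2]

```text
time_s: 28.7
position: [586.5, 105.1, 22.7]
eef_rot: [-0.002, 0.051, 0.999, -0.0]
wrist_force: [0.6, -0.4, 0.0]
opening: 0.125
grasp_force: 35.1
```

Call:
send_rows:
  plan:
    - [1, 0, 0, 0, 0]
    - [1, 0, 0, 0, 0]

```text
time_s: 28.95
position: [589.9, 104.9, 26.0]
eef_rot: [0.002, 0.051, 0.999, 0.0]
wrist_force: [-0.2, -0.5, 0.3]
opening: 0.129
grasp_force: 35.1
```

Run:
```python
from h import *
print(env.get_state()['position'],yaw()[0]);p,d=env.snapshot('wrist')
cv2.imwrite('pics/w7.png',p[...,::-1])
```

```text
[589.88683361 104.85843476  25.95914664] 84.15220206326266
```

View pics/w7.png

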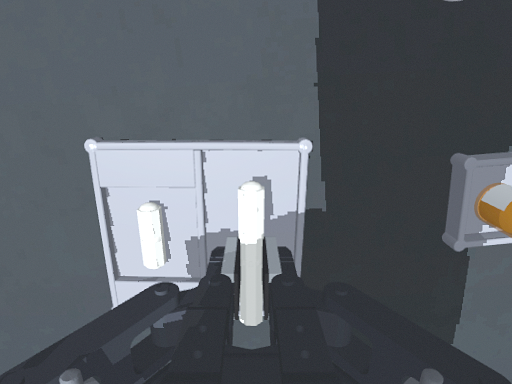

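The long bar is held along the long bay, at u≈250 between walls at 200 and 303. The short bar lies in its own bay at (152,235).

Call:
send_rows:
  plan:
    - [1, 0, 0, 8, 0]
    - [1, 0, 0, 15, 0]
    - [1, 0, 0, 18, 0]
    - [1, 0, 0, 18, 0]
    - [1, 0, 0, 18, 0]

```text
time_s: 29.62
position: [587.2, 104.5, 6.0]
eef_rot: [-0.001, 0.051, 0.999, -0.0]
wrist_force: [-2.7, 0.5, 4.4]
opening: 0.125
grasp_force: 35.7
```

Call:
send_rows:
  plan:
    - [0.58, 0, 0, 0, 0]
    - [0.58, 0, 0, 0, 0]
    - [0.58, 0, 0, 0, 0]
    - [0.58, 0, 0, -20, 0]
    - [0.58, 0, 0, -60, 0]
    - [-1, 0, 0, -120, 0]
    - [-1, 200, 100, -160, 0]
    - [-1, 200, 100, -160, 0]
    - [-1, 200, 100, -160, 0]
    - [-1, 200, 100, -160, 0]

```text
time_s: 30.88
position: [396.8, 225.3, 166.1]
eef_rot: [-0.0, 0.051, 0.999, 0.0]
wrist_force: [0.6, -0.1, 0.1]
opening: 1.0
grasp_force: 0.0
```

Run:
```python
from h import *
print(env.get_state()['position']);p,d=env.snapshot('scene');p2,d2=env.snapshot('top')
cv2.imwrite('pics/w8.png',np.hstack([cv2.resize(p[110:290,90:330],(400,300)),cv2.resize(p2[130:250,135:295],(400,300))])[...,::-1])
```

```text
[396.82563535 225.3023375  166.11779094]
```

View pics/w8.png

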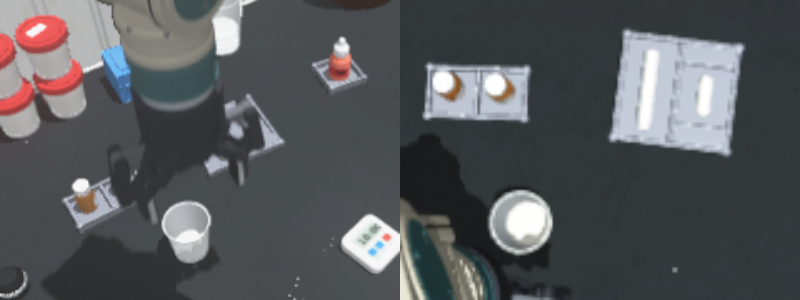

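Both vials, at (447,85) and (497,87), are in their cells, and the bottle stands in its tray. Both bars lie in their matching bays, at (650,90) and (705,95), and the cup hasn't moved. I'm handing in.

```bash
python3 -c "
from h import *
print(env.sign_off())"
```

```text
the job is handed in; nothing more can be done
None
```

The job is handed in at about 31 s: both vials and the bottle stand upright in their trays, the two stir bars lie in their matching bays, and the cup was left where it stood.

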